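Unclamp a connector nest held by a left-hand knob

ROBOT

A 6-joint arm with a two-finger parallel gripper is mounted at the origin on a cart in front of the work surface, level with it; the furniture and walls round the work are solid. World frame = base frame: x ahead of the robot, y to its left, z up, the work surface at z = 0. Lengths are in m, angles in rad, forces in N, time in s.
With the tool pointing down it reaches from about 0.3 to 0.775 m from the base axis. Payload 14.6 kg.
Tool frame: the origin (TCP) lies between the finger pads; the fingertips stand 22 mm ahead of it and the grasp point (between the pads) lies 3 mm ahead of it (ctrl.tip_reach is the distance from the TCP to the fingertips, in m); z points along the fingers, y is the direction in which the jaws open and shut (so a half turn about z gives the same grasp; the last joint's range is limited). The gripper opens to 94 mm and grips with 3 to 60 N. Pads are 16 mm wide; open, the fingers measure 119 mm over their backs; the gripper's body (75 mm by 177 mm) begins 78 mm behind the grasp point.
Start: joints at [1.205, 0.3, 1.521, -0, 1.321, -0.067], TCP at [0.162, 0.526, 0.227] pointing down, gripper open.
Joint ranges: [-3.03, 3.03], [-0.79, 2.21], [0.23, 2.52], [-1.04, 4.18], [0, 3.07], [-2.55, 2.55]. Speed limits (rad/s): [2.22, 2.22, 2.57, 3.14, 3.14, 3.14].

INTERFACE

Orientations are given as [roll, pitch, yaw] about the fixed x, y, z axes, in that order (R = Rz(yaw) Ry(pitch) Rx(roll)).
In Python, from station import ctrl gives the robot as it stands. The module is installed in compiled form; this text tells all that it offers.
- The arm moves only by the shell command python3 -m creep 'ROWS' [OPENING] [FORCE]. ROWS is a JSON object of lists of equal length, an entry for each row: "xyz": the shift along the tool's x, y, z in mm, a list of three; "spin": the turn about the tool's z in rad. In form: {"xyz": [[tx, ty, tz], ...], "spin": [spin, ...]}. A call has 1 to 5 rows; each row shifts and turns the commanded pose from where the row before left it, along the tool's axes as they then stand; what a row does not reach is not made up. A row lasts 1/8 s, in which the tool goes at most 62.5 mm and 10.7 degrees, less where a joint would pass 70% of its speed; a pose out of reach is approached as far as the arm can. A call with a gripper value outside its range is refused whole. OPENING is the finger opening in mm, from 0 to 94, set as the call begins (- or left out, the last holds). The fingers move at their own pace and stop on an object; FORCE is the grip in N (left out, the last holds). Time passes only in rows, so rows that do not move let the fingers close. It gives the time, the measured TCP pose, the force and the opening at its end, in the units of the state.
- ctrl.get_obs(): the state, without advancing time (a new reading comes with each control period).
- ctrl.camera(name): name is "side" or "top" or "wrist"; returns the picture (480x640x3 uint8, red, green, blue); there is no depth.
- ctrl.camera_model(name): a dict with "fx", "fy", "cx", "cy" (pixels), "R" (3x3) and "t" (3): a world point X has camera coordinates R X + t. Camera axes: x right, y down, z forward; pixel columns grow to the right and rows downward; lengths in m; the calibration is good to about 2 mm. A picture is of the moment at which its call begins: read the wrist's pose just before it. camera_model takes no time and is no camera call; for the wrist camera it gives the pose at the moment of the call.
- ctrl.hand_in(): hands the job in, once; it reports no verdict.
The state is a dict: "time_s": time; "qpos": joint angles; "joint_vel": joint speeds; "tau": joint torques, N m; "ee_pos": TCP position; "eef_rot": TCP orientation; "force": force on the tool from outside, world axes, zero at the start; "moment": the same for the moment, N m; "grip_width": finger opening in m.
Only numpy, scipy, OpenCV 4.12 (cv2) and the standard library are available. Lean on these libraries where they do the work, as an engineer would, in place of code of your own. Each camera call takes 0.05 s, during which the arm holds its last target.

TASK

Take the light grey nest block out of the aluminium clamp fixture for changeover: the red knob has a left-hand thread, so loosen it clockwise (never tighten it), going by feel until its pad lets go of the strap and then no more than an eighth of a turn further, because it is then near the end of its short thread. Then slide the loosened strap back by its fin, without forcing it, until it is fully off the block; lift the block straight out and set it down flat on the floor of the blue tray before letting go of it. Leave the strap back and the knob on its stud, and leave the pin gauge, the tweezers and the grey connector lying where they are.

Things in the scene. Friction and masses are not known exactly. Their poses are not given: they have to be found in the camera images.
- fixture: Aluminium clamp fixture fixed to the table, base 234 x 84 x 12 mm. Origin on the table under the block pocket's middle, z up, x to the rear (base x -50 to 184 mm). Corner locators to 21 mm height, 1 mm clear of the block, leave its long sides bare for 38 mm. Stud and knob at x 66, y 0. Pedestal under the strap (x 87 to 179 mm, top 36 mm high), cheeks beside the strap 42 mm high.
- knob (a joint): Knob angle, rad; GROWS when turned CLOCKWISE seen from above, which loosens it (left-hand thread, rises 0.48 mm per rad). It starts between -1.85 and -1.75; its zero means nothing: the turning needed until the pad lets go differs by set-up, 0.3 to 3.3 rad. Feel it: its drag, up to 0.4 N m when tight, falls with the turning to about 0.03 N m (bare thread friction) as the pad lets go; then only about 1.1 rad (0.55 mm) of thread is left.
- knob_grip (a point): Middle of the knob's red grip bar, about 63 mm above the table, on the stud's axis. The bar is 50 mm long along this point's x, 15 mm thick along its y (grip it there; sides flat and upright) and 21 mm high (53 to 74 mm above the table). It can be turned about 1.3 rad a grasp.
- pad: Round steel pressure pad under the knob, 30 mm across, turning with it; origin at the centre of its underside. Tight, it presses on the top of the strap (44 mm above the table) with up to 70 N; its rubbing there makes the clamped knob hard to turn (up to 0.4 N m, against 0.03 N m when it is off).
- strap: Dark steel clamp strap 123 x 34 x 8 mm, 260 g, loose but kept by the stud in its slot and by the cheeks. Origin on its underside, on the stud's axis at the start; x to the rear. Its front end lies 14 mm over the block's rear end. It slides up to 32 mm to the rear: with a few newtons once freed, not without forcing while the pad presses.
- strap_nose (a point): Middle of the strap's front edge, on its underside (36 mm above the table). At the start it is at x = 17 mm of the fixture; the block ends at x = 31 mm.
- strap_fin (a point): Middle of the upright ribbed fin at the rear of the strap, 51 mm above the table: 22 mm long along the strap, 10 mm thick across it, standing 14 mm above the strap's top (44 to 58 mm above the table). Pinch it across its thickness from above, or push its front face.
- nest_block: Light grey connector nest, 40 x 62 x 24 mm (its x, y, z), origin at the centre of its underside. Stands in the fixture's pocket at 12 mm above the table, its long axis (its own y) along the fixture's x; 130 to 270 g. Grip it across its 40 mm width at the middle.
- tray: Blue open tray fixed to the table, 120 x 160 x 24 mm (its x, y, z) with walls and floor 4 mm thick, origin at the centre of its underside, empty.
- go_gauge: Pin gauge, 11 x 101 x 11 mm, lying on the table to the right of the fixture. Bystander.
- tweezers: Tweezers with a blue heel, 16 x 124 x 10 mm, lying on the table to the right of the fixture. Bystander.
- connector_3: Dark grey connector housing, 18 x 27 x 14 mm, lying on the table to the left of the fixture. Bystander.
Mind the look-alikes: they are no part of the job. There is more than one size of the nest_block; the one meant has the size given above.

How it is judged:
On the way, in this order (a step that is already met when the one before it is completed fails the run):
1. the knob is loosened: its pad no longer presses on the strap (contact force between pad and strap below 0.5 N and x of strap_nose in the frame of fixture below 0.022 m), for 0.3 s.
2. the strap is slid back, its front edge at least 5 mm clear of the block (x of strap_nose in the frame of fixture above 0.036 m), for 0.1 s.
3. the block stands on the tray's floor while still held in the fingers (z of nest_block in the frame of tray below 0.0065 m and x of nest_block in the frame of tray between -0.056 and 0.056 m and y of nest_block in the frame of tray between -0.076 and 0.076 m and angle between nest_block's own z axis and vertical below 0.08 rad and contact force between the fingers and nest_block above 1 N), for 0.05 s.
At the end, for the whole second after the job is handed in: The block lies flat (within 0.08 rad) and at rest on the tray's floor (underside within 2.5 mm of it), inside its walls; the strap is still slid back with its front edge at least 5 mm behind the block's pocket end (fixture x over 36 mm), and the pad does not press on it (z of nest_block in the frame of tray below 0.0065 m and x of nest_block in the frame of tray between -0.056 and 0.056 m and y of nest_block in the frame of tray between -0.076 and 0.076 m and angle between nest_block's own z axis and vertical below 0.08 rad and x of strap_nose in the frame of fixture above 0.036 m and linear speed of nest_block below 0.02 m/s and contact force between pad and strap below 3 N); the robot touches nothing.
It fails at once if the knob was tightened: turned counter-clockwise past a reading of -2.2 rad (value of joint knob below -2.2 rad).
It fails at once if the knob was unscrewed too far: its pad left more than 0.55 mm (1.1 rad of turning, the end of its thread) above the strap when the fingers let go (z of pad in the frame of fixture above 0.04455 m and contact force between the fingers and anything else below 0.2 N).
It fails at once if the strap was dragged more than 4 mm while the pad still pressed on it with over 4 N (distance of strap from where it was at the start of the episode above 0.004 m and contact force between pad and strap above 4 N).
It fails at once if a bystander (pin gauge, tweezers, connector) was moved by more than 15 mm (distance of any of go_gauge, tweezers, connector_3 from where it was at the start of the episode above 0.015 m).
It also fails if it takes over 72 s, if anything falls off the work surface, if the arm or the gripper's body presses on something with over 40 N, if the wrist force passes 120 N, or if a joint passes its speed limit or range.

## Working session

There is one attempt and no reset: what is moved stays moved. The work goes in short steps, Python scripts to look and compute and a shell command to move; the robot and the scene stay as the last step left them, time stands still between calls to the robot, and variables do not carry over. Pictures are saved under pics/ and viewed, and the job is handed in when it is done.

```bash
mkdir -p pics; cat > h.py <<'E'
import numpy as np, cv2
from station import ctrl
def save(n,f):
    im=ctrl.camera(n); cv2.imwrite(f'pics/{f}.png',im[:,:,::-1]); return im
def ray(m,u,v,z):
    R=np.array(m['R']);t=np.array(m['t']);c=-R.T@t
    d=R.T@np.array([(u-m['cx'])/m['fx'],(v-m['cy'])/m['fy'],1]); s=(z-c[2])/d[2]; return c+s*d
def proj(m,X):
    p=np.array(m['R'])@np.array(X)+np.array(m['t']); return m['fx']*p[0]/p[2]+m['cx'],m['fy']*p[1]/p[2]+m['cy']
E
python3 - <<'E'
from h import *
o=ctrl.get_obs(); print({k:np.round(v,3) for k,v in o.items()})
for n in('top','side','wrist'):
    save(n,n+'0'); m=ctrl.camera_model(n); print(n,m)
E
```

```text
{'time_s': np.float64(0.0), 'qpos': array([ 1.205,  0.3  ,  1.522, -0.   ,  1.321, -0.067]), 'joint_vel': array([ 0.   ,  0.001, -0.002, -0.   ,  0.   , -0.002]), 'tau': array([-2.0000e-03, -5.3180e+01, -3.5273e+01,  7.1000e-02,  2.4000e-02,
       -0.0000e+00]), 'ee_pos': array([0.162, 0.525, 0.227]), 'eef_rot': array([-3.141, -0.   ,  2.843]), 'force': array([ 0.145, -0.196, -0.001]), 'moment': array([ 0.016, -0.066,  0.013]), 'grip_width': np.float64(0.094)}
top {'fx': 511.03421835047743, 'fy': 511.03421835047743, 'cx': 325.4842380918544, 'cy': 244.11752086001212, 'R': array([[-0.01786703, -0.99978798,  0.01023499],
       [-0.99547818,  0.01683297, -0.09348708],
       [ 0.09329498, -0.01185905, -0.99556788]]), 't': array([-0.04230923,  0.5062302 ,  0.88264175])}
side {'fx': 440.72696824063695, 'fy': 440.72696824063695, 'cx': 321.78244976048643, 'cy': 234.29494119138306, 'R': array([[-0.87712518, -0.4800435 ,  0.01447989],
       [-0.34785116,  0.61422028, -0.70833115],
       [ 0.33113592, -0.62633193, -0.70573176]]), 't': array([0.4486659 , 0.25138238, 0.7004531 ])}
wrist {'fx': 387.40538716186256, 'fy': 387.40538716186256, 'cx': 319.6431355632786, 'cy': 234.78565756965344, 'R': array([[ 2.94575765e-01,  9.55628096e-01, -2.46370455e-04],
       [ 9.20373529e-01, -2.83639020e-01,  2.69186687e-01],
       [ 2.57172481e-01, -7.95226271e-02, -9.63087985e-01]]), 't': array([-0.55038423, -0.02718652,  0.39073938])}
```

View pics/top0.png

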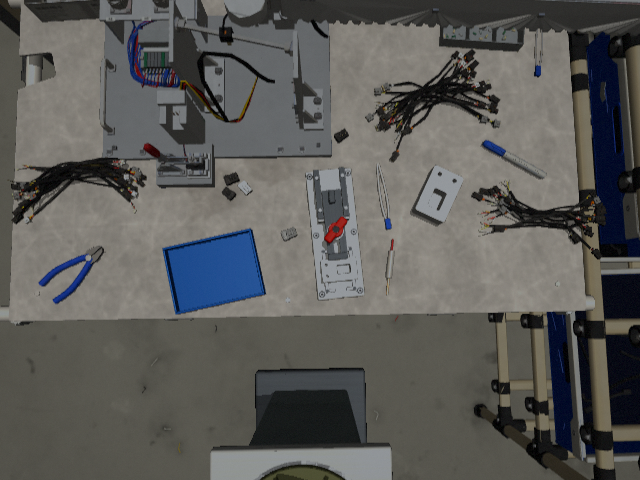

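View pics/side0.png

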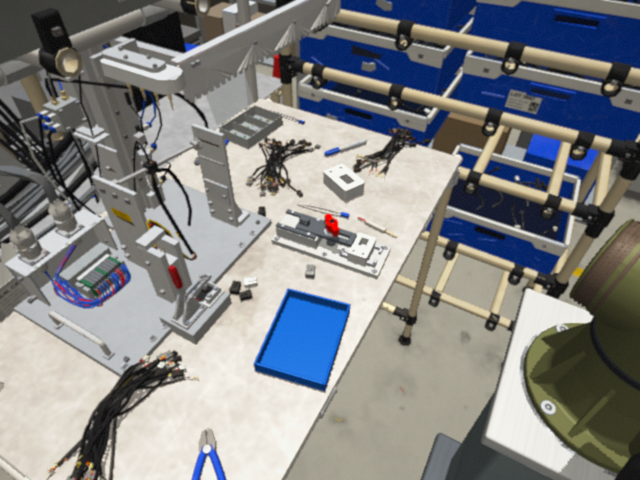

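View pics/wrist0.png

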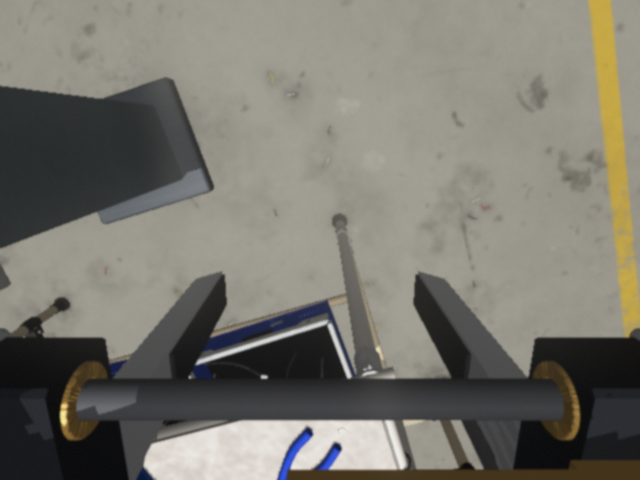

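The top view shows the fixture around (335,233), the red knob at (336,230), the blue tray at (213,271), the gauge at (390,265), the tweezers at (384,195) and the connector at (289,234). There are two light grey candidates: the block in the pocket at (341,270), and a larger white-grey block loose at (436,194). I'll enlarge both.

```bash
python3 - <<'E'
from h import *
a=cv2.imread('pics/top0.png')
c=cv2.resize(a[155:310,270:475],None,fx=3.9,fy=3.9,interpolation=cv2.INTER_CUBIC); cv2.imwrite('pics/top0c.png',c[:600,:800])
a=cv2.imread('pics/side0.png')
c=cv2.resize(a[150:300,250:430],None,fx=4,fy=4,interpolation=cv2.INTER_CUBIC); cv2.imwrite('pics/side0c.png',c)
E
```

```text
(no output)
```

View pics/top0c.png

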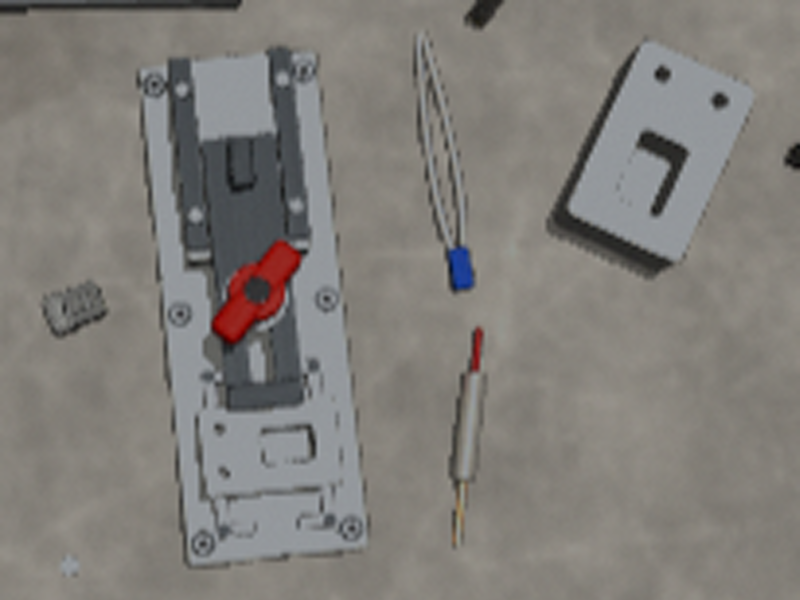

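View pics/side0c.png

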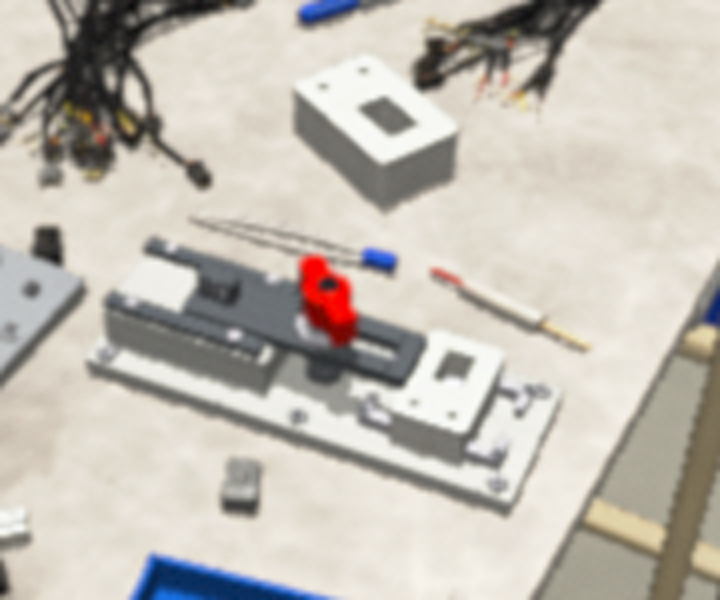

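The block in the pocket (crop (262,447), under the strap nose) is clamped and of the 40x62 size, so it is the one meant. The loose one at (436,194) is bigger. Next I'll fit the fixture, knob and tray poses.

```bash
python3 - <<'E'
from h import *
m=ctrl.camera_model('top'); a=cv2.imread('pics/top0.png')
hsv=cv2.cvtColor(a,cv2.COLOR_BGR2HSV)
C=np.array([(138,68),(318,53),(367,548),(188,567)])/3.9+[270,155]
L=np.array([[.184,.042],[.184,-.042],[-.05,-.042],[-.05,.042]])
W=np.array([ray(m,u,v,.012)[:2] for u,v in C])
def fit(L,W):
    l=L-L.mean(0);w=W-W.mean(0); H=l.T@w; th=np.arctan2(H[0,1]-H[1,0],H[0,0]+H[1,1])
    R=np.array([[np.cos(th),-np.sin(th)],[np.sin(th),np.cos(th)]]); t=W.mean(0)-R@L.mean(0); return th,R,t,np.linalg.norm((R@L.T).T+t-W,axis=1)
th,R,t,e=fit(L,W); print('fixture',th,t,e,'stud',R@[.066,0]+t)
# red
red=((hsv[...,0]<8)|(hsv[...,0]>172))&(hsv[...,1]>150)&(hsv[...,2]>80)
msk=np.zeros_like(red); msk[205:250,315:360]=red[205:250,315:360]
ys,xs=np.nonzero(msk); P=np.array([ray(m,u,v,.070)[:2] for u,v in zip(xs,ys)])
print('knob',P.mean(0),len(P)); c=P-P.mean(0); w,V=np.linalg.eigh(c.T@c); print('bar yaw',np.arctan2(V[1,1],V[0,1]))
(cx,cy),s,an=cv2.minAreaRect(P.astype(np.float32)*1000); print(cx,cy,s,an)
blue=((hsv[...,0]>100)&(hsv[...,0]<125)&(hsv[...,1]>150)).astype(np.uint8)
blue[:, :150]=0; blue[:,280:]=0; blue[:220]=0
cs,_=cv2.findContours(blue,cv2.RETR_EXTERNAL,cv2.CHAIN_APPROX_NONE); k=max(cs,key=cv2.contourArea)
Q=np.array([ray(m,u,v,.024)[:2] for u,v in k[:,0]])*1000
print('tray',cv2.minAreaRect(Q.astype(np.float32)))
ms=ctrl.camera_model('side'); s=cv2.imread('pics/side0.png')
for p in ([.066,0,.074],[-.05,-.042,.012],[-.05,.042,.012],[.184,.042,.012]): 
  X=list(R@p[:2]+t)+[p[2]]; print('side proj',np.round(proj(ms,X),1))
E
```

```text
fixture 0.07901938462273321 [ 0.45868837 -0.07357602] [0.00060886 0.00140616 0.00157624 0.00111035] stud [ 0.52448242 -0.06836616]
knob [ 0.52592214 -0.06775363] 253
bar yaw 2.453481441046136
526.1687622070312 -68.00807189941406 (22.49799919128418, 48.567237854003906) 55.47898864746094
tray ((461.6495361328125, 146.9598388671875), (118.6956787109375, 160.77584838867188), 11.869796752929688)
side proj [333.3 221.3]
side proj [392.4 247.1]
side proj [379.  275.8]
side proj [272.  239.2]
```

```bash
cat >> h.py <<'E'
def rel(x,y,z,yaw=None):
    o=ctrl.get_obs(); p=np.array(o['ee_pos']); r,pi,ya=o['eef_rot']
    cy,sy,cp,sp,cr,sr=np.cos(ya),np.sin(ya),np.cos(pi),np.sin(pi),np.cos(r),np.sin(r)
    R=np.array([[cy,-sy,0],[sy,cy,0],[0,0,1]])@np.array([[cp,0,sp],[0,1,0],[-sp,0,cp]])@np.array([[1,0,0],[0,cr,-sr],[0,sr,cr]])
    d=R.T@(np.array([x,y,z])-p)*1000
    print('t',round(float(o['time_s']),2),'pos',np.round(p*1000,1),'rpy',np.round([r,pi,ya],3),'q6',round(float(o['qpos'][5]),3),'w',round(float(o['grip_width'])*1000,1))
    s='' if yaw is None else round(float((ya-yaw+np.pi)%(2*np.pi)-np.pi),4)
    print('tool shift mm',np.round(d,1),'spin',s)
E
python3 -c "
from h import *
rel(.45,-.068,.227,2.4535)"
```

```text
t 0.15 pos [161.8 525.4 227. ] rpy [-3.141 -0.     2.843] q6 -0.067 w 94.0
tool shift mm [-4.501e+02 -4.823e+02  4.000e-01] spin 0.3893
```

```bash
python3 -m creep '{"xyz":[[-37,-40,0],[-37,-40,0],[-37,-40,0],[-37,-40,0],[-37,-40,0]],"spin":[0,0,0,0,0]}' 60 40; python3 -m creep '{"xyz":[[-37,-40,0],[-37,-40,0],[-37,-40,0],[-37,-40,0],[-37,-40,0]],"spin":[0.08,0.08,0.08,0.08,0.07]}';python3 -c "
from h import *
rel(.47,-.068,.227,2.4535)"
```

```text
time_s: 0.78
ee_pos: [0.2802, 0.2784, 0.2274]
eef_rot: [3.141, 0.0, 2.843]
force: [1.3, -0.3, -0.1]
grip_width: 0.0601
time_s: 1.4
ee_pos: [0.3566, 0.0187, 0.2275]
eef_rot: [3.141, 0.0, 2.45]
force: [0.7, 0.6, -0.1]
grip_width: 0.0602
t 1.4 pos [356.6  18.7 227.5] rpy [3.141 0.    2.45 ] q6 -0.93 w 60.2
tool shift mm [-142.6    5.5    0.5] spin -0.0031
```

```bash
python3 -m creep '{"xyz":[[-45,2,0],[-45,2,0],[-45,2,0],[0,0,0]],"spin":[0,0,0,0]}'; python3 - <<'E'
from h import *
m=ctrl.camera_model('wrist'); save('wrist','wrist1'); print(m); rel(.525,-.068,.1,2.4535)
th=.079;t=np.array([.4587,-.0736])
for p in ([.066,0,.074],[-.05,-.042,.012],[-.05,.042,.012],[.184,.042,.012],[.184,-.042,.012]):
  X=[t[0]+np.cos(th)*p[0]-np.sin(th)*p[1],t[1]+np.sin(th)*p[0]+np.cos(th)*p[1],p[2]]; print(np.round(proj(m,X),1))
E
```

```text
time_s: 1.9
ee_pos: [0.4657, -0.0621, 0.2265]
eef_rot: [-3.141, -0.001, 2.451]
force: [0.6, -0.9, 0.2]
grip_width: 0.0602
{'fx': 387.40538716186256, 'fy': 387.40538716186256, 'cx': 319.6431355632786, 'cy': 234.78565756965344, 'R': array([[ 6.37186759e-01,  7.70709394e-01, -2.54774141e-04],
       [ 7.42612112e-01, -6.13868719e-01,  2.67754452e-01],
       [ 2.06204474e-01, -1.70798790e-01, -9.63487150e-01]]), 't': array([-0.24919985, -0.4105353 ,  0.28360026])}
t 1.95 pos [464.7 -61.2 226.7] rpy [-3.141e+00 -2.000e-03  2.452e+00] q6 -1.09 w 59.8
tool shift mm [-51.1  33.2 126.6] spin -0.0019
[357.3 282.3]
[239.  206.1]
[300.1 144.6]
[457.4 308.7]
[396.9 357.7]
```

View pics/wrist1.png

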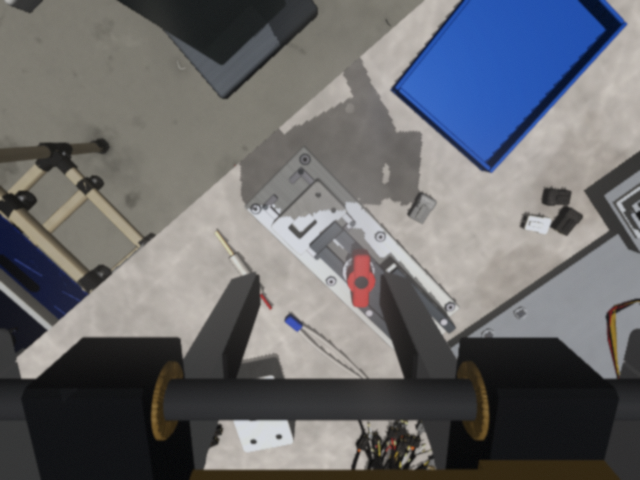

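```bash
cat >> h.py <<'E'
def redknob(im,m,z=.074,box=None):
    hsv=cv2.cvtColor(im,cv2.COLOR_RGB2HSV)
    red=(((hsv[...,0]<8)|(hsv[...,0]>172))&(hsv[...,1]>130)&(hsv[...,2]>70)).astype(np.uint8)
    n,l,s,c=cv2.connectedComponentsWithStats(red); i=1+np.argmax(s[1:,4])
    k=cv2.findContours((l==i).astype(np.uint8),cv2.RETR_EXTERNAL,cv2.CHAIN_APPROX_NONE)[0][0][:,0]
    P=np.array([ray(m,u,v,z)[:2] for u,v in k])*1000
    r=cv2.minAreaRect(P.astype(np.float32)); ys,xs=np.nonzero(l==i)
    P=np.array([ray(m,u,v,z)[:2] for u,v in zip(xs,ys)])*1000; c=P-P.mean(0); w,V=np.linalg.eigh(c.T@c)
    print('red px',xs.mean().round(1),ys.mean().round(1),'rect',np.round(r[0],1),np.round(r[1],1),round(r[2],1),'mean',P.mean(0).round(1),'yaw',np.arctan2(V[1,1],V[0,1]).round(3))
E
python3 - <<'E'
from h import *
im=cv2.imread('pics/wrist1.png')[:,:,::-1].copy(); m=ctrl.camera_model('wrist'); redknob(im,m)
for u,v in((306,150),(247,205)): print(ray(m,u,v,.012))
E
```

```text
red px 362.1 285.2 rect [526.1 -64.6] [21.8 42.6] 65.3 mean [528.4 -66. ] yaw 2.341
[ 0.41189828 -0.03371373  0.012     ]
[ 0.41541377 -0.11176745  0.012     ]
```

```bash
python3 -m creep '{"xyz":[[-25,10,20],[-25,10,20],[0,14,20],[0,0,0],[0,0,0]],"spin":[0,0,0,0,0]}'; python3 - <<'E'
from h import *
rel(.525,-.068,.1,2.4535)
m=ctrl.camera_model('wrist'); im=save('wrist','wrist2');redknob(im,m)
E
```

```text
time_s: 2.58
ee_pos: [0.5246, -0.0661, 0.1685]
eef_rot: [3.141, 0.001, 2.453]
force: [-0.6, 0.9, 0.2]
grip_width: 0.0602
t 2.58 pos [524.6 -66.1 168.5] rpy [3.141e+00 1.000e-03 2.453e+00] q6 -1.077 w 60.2
tool shift mm [-1.5 -1.2 68.5] spin -0.0001
red px 320.6 247.8 rect [525.8 -65.7] [22.7 46.5] 37.3 mean [525.7 -65.5] yaw 2.48
```

View pics/wrist2.png

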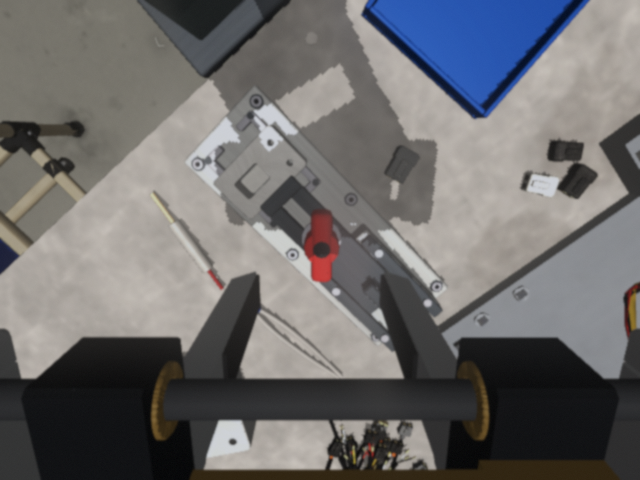

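```bash
python3 - <<'E'
from h import *
m=ctrl.camera_model('wrist')
S=np.array([ray(m,u,v,.013)[:2] for u,v in((257,101),(197,163),(352,199),(292,254),(437,285),(378,338))])*1000
mt=ctrl.camera_model('top')
T=np.array([ray(mt,u/3.9+270,v/3.9+155,.013)[:2] for u,v in((203,543),(352,528),(180,313),(326,299),(153,84),(302,70))])*1000
for Q in(S,T):
    print(Q.round(1).tolist()); c=Q.mean(0); d=(Q[4:].mean(0)-Q[:2].mean(0)); th=np.arctan2(d[1],d[0]); print('centre',c,'th',th,'L',np.linalg.norm(d), 'w',np.linalg.norm(Q[0]-Q[1]))
    print('stud',c-[np.cos(th),np.sin(th)])
E
```

```text
[[419.3, -40.6], [423.8, -108.7], [524.9, -31.5], [529.7, -100.0], [631.3, -21.2], [639.9, -92.0]]
centre [528.16014726 -65.6526781 ] th 0.08414744202299178 L 214.82402849645248 w 68.19748195030249
stud [527.16368557 -65.73672628]
[[417.0, -43.5], [422.6, -111.7], [522.7, -34.7], [528.1, -102.2], [630.3, -23.9], [635.8, -93.5]]
centre [526.09940991 -68.27168853] th 0.08843491163971932 L 214.08702641594442 w 68.4009148460147
stud [525.10331773 -68.36000822]
```

```bash
python3 -m creep '{"xyz":[[-1.5,0.3,25],[0,0,25],[0,0,25],[0,0,15],[0,0,0]],"spin":[-0.012,0,0,0,0]}' 40 8; python3 - <<'E'
from h import *
rel(.526,-.067,.077,2.465); o=ctrl.get_obs(); print(o['force'],o['moment'])
im=save('wrist','wrist3')
E
```

```text
time_s: 3.25
ee_pos: [0.526, -0.0671, 0.0774]
eef_rot: [-3.141, -0.001, 2.465]
force: [0.6, -0.0, -0.1]
grip_width: 0.04
t 3.25 pos [526.  -67.1  77.4] rpy [-3.141e+00 -1.000e-03  2.465e+00] q6 -1.09 w 40.0
tool shift mm [0.  0.  0.4] spin -0.0003
[ 0.60060229 -0.03712846 -0.06464227] [ 0.00153124  0.07816909 -0.02218926]
```

View pics/wrist3.png

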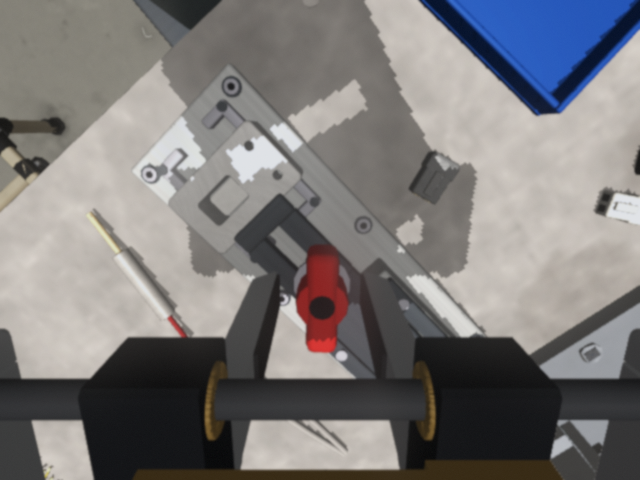

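The knob (hub at (322,306)) is centred between the fingers. I'll close lightly and check the side forces.

```bash
python3 -m creep '{"xyz":[[0,0,1],[0,0,0],[0,0,0],[0,0,0]],"spin":[0,0,0,0]}' 10 8; python3 - <<'E'
from h import *
rel(.526,-.067,.077,2.465); o=ctrl.get_obs(); print(o['force'],o['moment'])
E
```

```text
time_s: 3.8
ee_pos: [0.5267, -0.0666, 0.0769]
eef_rot: [3.14, 0.001, 2.465]
force: [2.2, 5.0, 2.8]
grip_width: 0.0154
t 3.8 pos [526.7 -66.6  76.9] rpy [3.140e+00 1.000e-03 2.465e+00] q6 -1.09 w 15.4
tool shift mm [ 0.4 -0.7 -0.1] spin -0.0003
[2.23039653 5.02614023 2.81960557] [ 0.79981996 -0.54290837 -0.03027117]
```

```bash
cat > s.py <<'E'
from h import *
o=ctrl.get_obs(); f=np.array(o['force']);M=np.array(o['moment']); ya=o['eef_rot'][2]
print('t %.2f yaw %.3f q6 %.3f w %.1f z %.1f'%(o['time_s'],ya,o['qpos'][5],o['grip_width']*1e3,o['ee_pos'][2]*1e3),'pos',np.round(np.array(o['ee_pos'])*1e3,1)[:2],'F',f.round(1),'M',M.round(3), 'Ft x,y',round(f[0]*np.cos(ya)+f[1]*np.sin(ya),1),round(f[0]*np.sin(ya)-f[1]*np.cos(ya),1))
E
python3 -m creep '{"xyz":[[0,1,0],[0,0,0],[0,0,0]],"spin":[0,0,0]}' 10 35; python3 s.py; python3 -m creep '{"xyz":[[0,0,0],[0,0,0],[0,0,0]],"spin":[0.08,0.08,0]}'; python3 s.py
```

```text
time_s: 4.18
ee_pos: [0.5268, -0.0666, 0.0769]
eef_rot: [-3.141, 0.0, 2.465]
force: [-2.2, -1.7, 6.1]
grip_width: 0.0145
t 4.17 yaw 2.465 q6 -1.088 w 14.5 z 76.9 pos [526.8 -66.6] F [-2.2 -1.7  6.1] M [-0.273  0.489  0.035] Ft x,y 0.6 -2.7
time_s: 4.55
ee_pos: [0.5269, -0.0665, 0.0769]
eef_rot: [-3.141, 0.001, 2.304]
force: [-1.9, 0.2, 6.5]
grip_width: 0.0148
t 4.55 yaw 2.304 q6 -0.927 w 14.8 z 76.9 pos [526.9 -66.5] F [-1.9  0.2  6.5] M [-0.072  0.388  0.03 ] Ft x,y 1.4 -1.2
```

```bash
python3 -m creep '{"xyz":[[0,0,0]],"spin":[0.05]}'; python3 s.py; python3 -c "
from h import *
print(ctrl.get_obs()['tau']); save('wrist','wrist4')"
```

```text
time_s: 4.68
ee_pos: [0.5269, -0.0664, 0.0769]
eef_rot: [-3.141, 0.001, 2.254]
force: [-0.9, 0.2, 6.6]
grip_width: 0.0148
t 4.67 yaw 2.254 q6 -0.877 w 14.8 z 76.9 pos [526.9 -66.4] F [-0.9  0.2  6.6] M [-0.083  0.369  0.074] Ft x,y 0.7 -0.6
[ -0.15381612 -51.80378437 -27.97901094   0.16395919  -0.37324073
  -1.10764805]
```

View pics/wrist4.png

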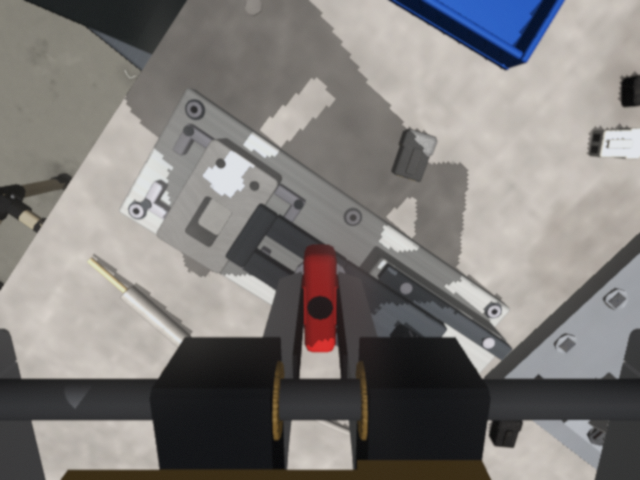

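The bar stays upright in the wrist view at (320,300), so the knob is turning with the tool. I'll continue, logging moment and torque while it moves.

```bash
sed -i "s/^print('t/print('tau6 %.3f'%o['tau'][5],end=' ');print('t/" s.py
python3 -m creep '{"xyz":[[0,0,-0.1],[0,0,0]],"spin":[0.06,0.06]}' >/dev/null; python3 s.py;python3 -m creep '{"xyz":[[0,0,-0.1],[0,0,0]],"spin":[0.06,0.06]}'>/dev/null; python3 s.py;python3 -m creep '{"xyz":[[0,0,-0.1],[0,0,0]],"spin":[0.06,0.06]}'>/dev/null; python3 s.py
```

```text
tau6 -0.906 t 4.97 yaw 2.133 q6 -0.756 w 14.9 z 76.9 pos [527.  -66.4] F [-0.1  0.5  4.6] M [0.001 0.189 0.1  ] Ft x,y 0.5 0.2
tau6 -0.913 t 5.22 yaw 2.013 q6 -0.636 w 14.7 z 77.0 pos [527.  -66.4] F [0.1 1.2 4. ] M [0.063 0.047 0.079] Ft x,y 1.0 0.6
tau6 -0.937 t 5.47 yaw 1.893 q6 -0.516 w 14.9 z 77.0 pos [527.  -66.3] F [1.1 1.  1.3] M [ 0.047 -0.182  0.063] Ft x,y 0.6 1.4
```

```bash
for i in 1 2 3 4; do python3 s.py; python3 s.py; done; for k in 1; do python3 -m creep '{"xyz":[[0,0,0]],"spin":[0.04]}' >/dev/null; python3 s.py; done; python3 -m creep '{"xyz":[[0,0,0]],"spin":[0.04]}' >/dev/null; python3 s.py;python3 -m creep '{"xyz":[[0,0,0]],"spin":[0.04]}' >/dev/null; python3 s.py;python3 -m creep '{"xyz":[[0,0,0]],"spin":[0]}' >/dev/null; python3 s.py; python3 -m creep '{"xyz":[[0,0,0]],"spin":[0]}' >/dev/null; python3 s.py
```

```text
tau6 -0.937 t 5.47 yaw 1.893 q6 -0.516 w 14.9 z 77.0 pos [527.  -66.3] F [1.1 1.  1.3] M [ 0.047 -0.182  0.063] Ft x,y 0.6 1.4
tau6 -0.937 t 5.47 yaw 1.893 q6 -0.516 w 14.9 z 77.0 pos [527.  -66.3] F [1.1 1.  1.3] M [ 0.047 -0.182  0.063] Ft x,y 0.6 1.4
tau6 -0.937 t 5.47 yaw 1.893 q6 -0.516 w 14.9 z 77.0 pos [527.  -66.3] F [1.1 1.  1.3] M [ 0.047 -0.182  0.063] Ft x,y 0.6 1.4
tau6 -0.937 t 5.47 yaw 1.893 q6 -0.516 w 14.9 z 77.0 pos [527.  -66.3] F [1.1 1.  1.3] M [ 0.047 -0.182  0.063] Ft x,y 0.6 1.4
tau6 -0.937 t 5.47 yaw 1.893 q6 -0.516 w 14.9 z 77.0 pos [527.  -66.3] F [1.1 1.  1.3] M [ 0.047 -0.182  0.063] Ft x,y 0.6 1.4
tau6 -0.937 t 5.47 yaw 1.893 q6 -0.516 w 14.9 z 77.0 pos [527.  -66.3] F [1.1 1.  1.3] M [ 0.047 -0.182  0.063] Ft x,y 0.6 1.4
tau6 -0.937 t 5.47 yaw 1.893 q6 -0.516 w 14.9 z 77.0 pos [527.  -66.3] F [1.1 1.  1.3] M [ 0.047 -0.182  0.063] Ft x,y 0.6 1.4
tau6 -0.937 t 5.47 yaw 1.893 q6 -0.516 w 14.9 z 77.0 pos [527.  -66.3] F [1.1 1.  1.3] M [ 0.047 -0.182  0.063] Ft x,y 0.6 1.4
tau6 -0.431 t 5.60 yaw 1.853 q6 -0.476 w 14.6 z 77.0 pos [527.1 -66.3] F [1.3 0.3 2.1] M [ 0.069 -0.179  0.044] Ft x,y -0.1 1.4
tau6 -0.604 t 5.72 yaw 1.814 q6 -0.437 w 14.8 z 77.0 pos [527.1 -66.3] F [2.  0.7 2.1] M [ 0.075 -0.192  0.092] Ft x,y 0.2 2.1
tau6 -0.614 t 5.85 yaw 1.774 q6 -0.397 w 15.0 z 77.0 pos [527.1 -66.3] F [2.1 0.8 1.6] M [ 0.09  -0.292 -0.005] Ft x,y 0.4 2.2
tau6 0.417 t 5.97 yaw 1.775 q6 -0.398 w 14.6 z 77.0 pos [527.1 -66.3] F [ 2.6 -0.4  2. ] M [ 0.06  -0.273 -0.071] Ft x,y -0.9 2.4
tau6 -0.015 t 6.10 yaw 1.776 q6 -0.399 w 15.0 z 77.0 pos [527.1 -66.3] F [2.6 0.6 3.2] M [-0.077 -0.332 -0.03 ] Ft x,y 0.0 2.7
```

```bash
C(){ python3 s.py | sed 's/pos.*M/M/'; }; python3 -m creep '{"xyz":[[0,0,0]],"spin":[0.04]}' >/dev/null; C; python3 -m creep '{"xyz":[[0,0,0]],"spin":[0.04]}' >/dev/null; C; python3 -m creep '{"xyz":[[0,0,0]],"spin":[0.04]}' >/dev/null; C; python3 -m creep '{"xyz":[[0,0,0]],"spin":[0.04]}' >/dev/null; C
```

```text
tau6 -0.963 t 6.22 yaw 1.735 q6 -0.358 w 14.9 z 77.0 M [-0.036 -0.314  0.062] Ft x,y 0.1 2.3
tau6 -0.630 t 6.35 yaw 1.694 q6 -0.317 w 15.0 z 77.0 M [-0.022 -0.405  0.011] Ft x,y 0.3 2.2
tau6 -0.621 t 6.47 yaw 1.654 q6 -0.277 w 14.8 z 77.0 M [-0.042 -0.408  0.056] Ft x,y -0.3 1.6
tau6 -0.624 t 6.60 yaw 1.614 q6 -0.237 w 14.7 z 77.0 M [ 0.022 -0.389  0.082] Ft x,y 1.4 3.3
```

```bash
C(){ python3 s.py | sed 's/pos.*M/M/'; }; python3 -m creep '{"xyz":[[0,0,0]],"spin":[0.012]}' >/dev/null; C; python3 -m creep '{"xyz":[[0,0,0]],"spin":[0.012]}' >/dev/null; C; python3 -m creep '{"xyz":[[0,0,0]],"spin":[0.012]}' >/dev/null; C; python3 -m creep '{"xyz":[[0,0,0]],"spin":[0.012]}' >/dev/null; C; python3 -m creep '{"xyz":[[0,0,0]],"spin":[0.012]}' >/dev/null; C; python3 -m creep '{"xyz":[[0,0,0]],"spin":[0.012]}' >/dev/null; C; python3 -m creep '{"xyz":[[0,0,0]],"spin":[0.012]}' >/dev/null; C; python3 -m creep '{"xyz":[[0,0,0]],"spin":[0.012]}' >/dev/null; C
```

```text
tau6 0.153 t 6.72 yaw 1.603 q6 -0.226 w 14.6 z 77.0 M [-0.013 -0.514  0.039] Ft x,y 0.7 3.3
tau6 -0.151 t 6.85 yaw 1.591 q6 -0.214 w 14.4 z 77.0 M [-0.043 -0.616  0.065] Ft x,y -0.6 4.1
tau6 -0.168 t 6.97 yaw 1.579 q6 -0.202 w 14.5 z 77.0 M [-0.082 -0.672  0.137] Ft x,y 0.1 4.0
tau6 -0.158 t 7.10 yaw 1.566 q6 -0.190 w 14.7 z 77.0 M [-0.128 -0.686  0.027] Ft x,y 0.1 3.7
tau6 -0.153 t 7.22 yaw 1.554 q6 -0.178 w 14.9 z 77.0 M [-0.063 -0.703  0.036] Ft x,y -0.1 4.4
tau6 -0.154 t 7.35 yaw 1.542 q6 -0.166 w 14.7 z 77.0 M [-0.093 -0.684  0.047] Ft x,y 0.7 4.1
tau6 -0.155 t 7.47 yaw 1.530 q6 -0.154 w 15.0 z 77.0 M [-0.093 -0.696  0.049] Ft x,y -0.2 4.5
tau6 -0.156 t 7.60 yaw 1.518 q6 -0.142 w 14.9 z 77.0 M [-0.104 -0.74   0.061] Ft x,y 0.3 4.2
```

The drag reads 0.05–0.06 N m, but the sensor bias is unknown. I'll let go, lift, and spin free in air at the same speeds to get a baseline.

```bash
C(){ python3 s.py | sed 's/pos.*M/M/'; }; python3 -m creep '{"xyz":[[0,0,0],[0,0,0],[0,0,-25],[0,0,0],[0,0,0]],"spin":[0,0,0,0,0]}' 40 >/dev/null; python3 s.py; for a in 1; do python3 -m creep '{"xyz":[[0,0,0],[0,0,0]],"spin":[0.04,0.04]}' >/dev/null; C; python3 -m creep '{"xyz":[[0,0,0]],"spin":[0.04]}' >/dev/null; C; python3 -m creep '{"xyz":[[0,0,0]],"spin":[0.04]}' >/dev/null; C; python3 -m creep '{"xyz":[[0,0,0],[0,0,0]],"spin":[0.012,0.012]}' >/dev/null; C; python3 -m creep '{"xyz":[[0,0,0]],"spin":[0.012]}' >/dev/null; C; python3 -m creep '{"xyz":[[0,0,0]],"spin":[0.012]}' >/dev/null; C;  python3 -m creep '{"xyz":[[0,0,0]],"spin":[0.012]}' >/dev/null; C; done
```

```text
tau6 -0.002 t 8.22 yaw 1.519 q6 -0.142 w 39.8 z 100.9 pos [526.4 -66.1] F [-0.3  0.1 -0.3] M [-0.069  0.041  0.027] Ft x,y 0.1 -0.3
tau6 -0.684 t 8.47 yaw 1.437 q6 -0.061 w 40.2 z 100.6 M [-0.084  0.109 -0.019] Ft x,y -0.5 0.4
tau6 -0.671 t 8.60 yaw 1.398 q6 -0.021 w 39.9 z 100.6 M [-0.065  0.099  0.011] Ft x,y 0.2 -0.1
tau6 -0.671 t 8.72 yaw 1.358 q6 0.019 w 39.9 z 100.6 M [-0.073  0.096  0.014] Ft x,y 0.3 -0.0
tau6 -0.192 t 8.97 yaw 1.335 q6 0.042 w 39.8 z 101.2 M [-0.054  0.099 -0.012] Ft x,y 0.4 -0.2
tau6 -0.214 t 9.10 yaw 1.322 q6 0.054 w 39.5 z 101.5 M [-0.1    0.123 -0.037] Ft x,y -0.5 -0.2
tau6 -0.209 t 9.22 yaw 1.310 q6 0.067 w 39.7 z 101.7 M [-0.022 -0.005  0.003] Ft x,y -0.1 -0.4
tau6 -0.205 t 9.35 yaw 1.298 q6 0.079 w 40.0 z 101.7 M [-0.102  0.107  0.   ] Ft x,y 0.3 -0.3
```

```bash
python3 -m creep '{"xyz":[[0,0,0],[0,0,0],[0,0,0]],"spin":[-0.11,-0.11,0]}' >/dev/null; python3 -c "
from h import *
rel(.5272,-.0666,.0775,1.518)"; python3 s.py
```

```text
t 9.72 pos [526.9 -66.2 101.8] rpy [3.142 0.    1.518] q6 -0.141 w 40.4
tool shift mm [-0.4  0.4 24.3] spin -0.0001
tau6 -1.239 t 9.72 yaw 1.518 q6 -0.141 w 40.4 z 101.8 pos [526.9 -66.2] F [-0.2 -0.3  0.2] M [-0.062  0.05  -0.006] Ft x,y -0.3 -0.2
```

```bash
C(){ python3 s.py | sed 's/pos.*M/M/'; }; python3 -m creep '{"xyz":[[-0.4,0.4,24.3],[0,0,0],[0,0,0]],"spin":[0,0,0]}' >/dev/null; python3 s.py;  python3 -m creep '{"xyz":[[0,0,0],[0,0,0],[0,0,0],[0,0,0]],"spin":[0,0,0,0]}' 10 35 >/dev/null; python3 s.py; python3 -m creep '{"xyz":[[0,0,0],[0,0,0]],"spin":[0.04,0.04]}' >/dev/null; python3 s.py;  python3 -m creep '{"xyz":[[0,0,0]],"spin":[0.04]}' >/dev/null; C;  python3 -m creep '{"xyz":[[0,0,0]],"spin":[0.04]}' >/dev/null; C;
```

```text
tau6 0.038 t 10.10 yaw 1.518 q6 -0.141 w 40.0 z 78.1 pos [527.5 -66.7] F [-0.6  0.3  0.6] M [-0.011  0.086  0.011] Ft x,y 0.2 -0.6
tau6 -0.017 t 10.60 yaw 1.519 q6 -0.143 w 14.5 z 77.7 pos [527.3 -66.6] F [-0.4 -0.2  3.1] M [-0.085  0.11  -0.011] Ft x,y -0.2 -0.4
tau6 -0.650 t 10.85 yaw 1.438 q6 -0.061 w 14.9 z 77.7 pos [527.4 -66.6] F [-1.3 -0.   3.3] M [0.015 0.199 0.026] Ft x,y -0.2 -1.3
tau6 -0.638 t 10.97 yaw 1.398 q6 -0.021 w 14.7 z 77.7 M [-0.051  0.183 -0.01 ] Ft x,y 0.2 -0.8
tau6 -0.638 t 11.10 yaw 1.358 q6 0.019 w 14.4 z 77.8 M [0.003 0.216 0.067] Ft x,y 0.8 -1.0
```

```bash
C(){ python3 s.py | sed 's/pos.*M/M/'; }; python3 -m creep '{"xyz":[[0,0,0]],"spin":[0.04]}' >/dev/null; C;  python3 -m creep '{"xyz":[[0,0,0]],"spin":[0.03]}' >/dev/null; C; python3 -m creep '{"xyz":[[0,0,0],[0,0,0],[0,0,0]],"spin":[0,0,0]}' 40 ; python3 -m creep '{"xyz":[[0,0,-40],[0,0,-50],[0,0,-20],[0,0,0],[0,0,0]],"spin":[0.05,0,0,0,0]}'; python3 - <<'E'
from h import *
im=save('top','top1')
m=ctrl.camera_model('wrist'); im=save('wrist','wrist5'); redknob(im,m); rel(.527,-.067,.1,1.5)
a=cv2.imread('pics/top1.png'); cv2.imwrite('pics/top1c.png',cv2.resize(a[155:310,270:410],None,fx=3.9,fy=3.9,interpolation=cv2.INTER_CUBIC)[:600])
E
```

```text
tau6 -0.638 t 11.22 yaw 1.318 q6 0.059 w 14.7 z 77.8 M [-0.071  0.186  0.059] Ft x,y -0.4 -0.5
tau6 -0.365 t 11.35 yaw 1.288 q6 0.089 w 15.1 z 77.8 M [-0.062  0.252  0.02 ] Ft x,y 0.2 -0.5
time_s: 11.72
ee_pos: [0.5271, -0.0666, 0.0773]
eef_rot: [-3.141, 0.0, 1.289]
force: [0.1, -0.1, -0.4]
grip_width: 0.0388
time_s: 12.35
ee_pos: [0.5268, -0.0665, 0.1861]
eef_rot: [-3.14, 0.0, 1.239]
force: [-0.0, -0.2, -0.3]
grip_width: 0.0401
red px 319.7 236.3 rect [526.9 -64.6] [46.5 21.8] 59.1 mean [526.9 -63.8] yaw 1.298
t 12.45 pos [526.8 -66.5 186.1] rpy [-3.139  0.     1.239] q6 0.137 w 39.6
tool shift mm [-0.3  0.5 86.1] spin -0.2611
```

View pics/wrist5.png

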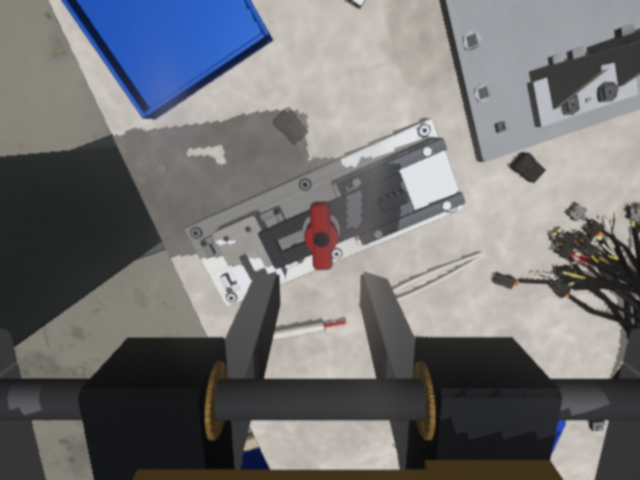

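The knob now reads yaw about 1.30, the strap is still forward, and the fin is at about (392,197). Next I'll locate the fin.

```bash
python3 - <<'E'
from h import *
a=cv2.imread('pics/wrist5.png'); cv2.imwrite('pics/w5c.png',cv2.resize(a[110:260,300:480],None,fx=4.4,fy=4,interpolation=cv2.INTER_CUBIC))
E
```

```text
(no output)
```

View pics/w5c.png

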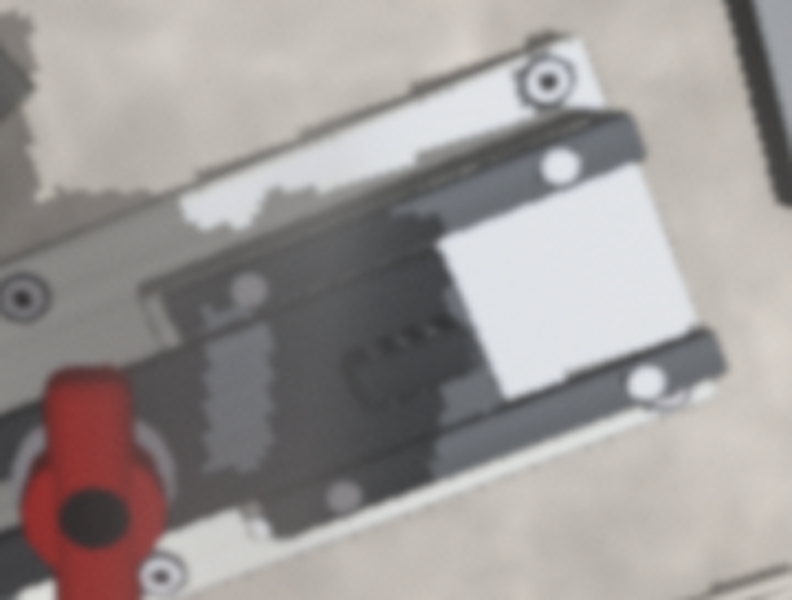

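View pics/top1c.png

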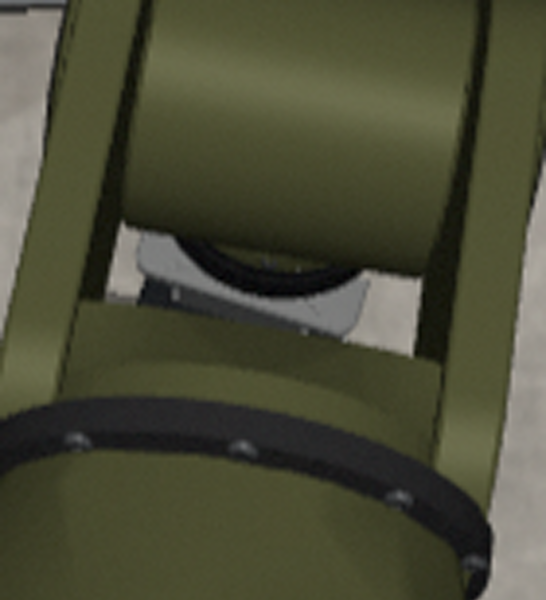

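```bash
python3 - <<'E'
from h import *
m=ctrl.camera_model('wrist');mt=ctrl.camera_model('top')
th=.085;R=np.array([[np.cos(th),np.sin(th)],[-np.sin(th),np.cos(th)]]);
for n,u,v,z,mm,st in [('w5 fin',300+408/4.4,110+362/4,.055,m,(526.9,-64.6)),('top fin',270+241/3.9,155+160/3.9,.055,mt,(526.0,-68.0)),
  ('w cheekL',300+560/4.4,110+168/4,.042,m,(526.9,-64.6)),('w cheekR',300+647/4.4,110+384/4,.042,m,(526.9,-64.6)),('cl',300+250/4.4,110+293/4,.042,m,(526.9,-64.6)),('cr',300+345/4.4,110+497/4,.042,m,(526.9,-64.6))]:
    X=ray(mm,u,v,z)*1000; print(n,X.round(1),'rel fixture',(R@(X[:2]-st)).round(1))
print('target guess', np.array([527.2,-66.6])+R.T@[54,0])
rel(.5810,-.062,.13,.085)
E
```

```text
w5 fin [586.3 -60.1  55. ] rel fixture [59.5 -0.6]
top fin [585.8 -63.1  55. ] rel fixture [60.  -0.2]
w cheekL [623.  -35.8  42. ] rel fixture [98.2 20.5]
w cheekR [627.1 -81.4  42. ] rel fixture [ 98.4 -25.2]
cl [565.2 -41.1  42. ] rel fixture [40.2 20.2]
cr [569.3 -85.9  42. ] rel fixture [ 40.4 -24.9]
target guess [581.00504242 -62.01552513]
t 12.45 pos [526.8 -66.5 186.1] rpy [-3.139  0.     1.239] q6 0.137 w 39.6
tool shift mm [22.  49.9 56. ] spin 1.1539
```

```bash
python3 -m creep '{"xyz":[[0,0,0],[0,0,0],[0,0,0],[0,0,0],[0,0,0]],"spin":[0.165,0.165,0.165,0.165,0.165]}' 34 20; python3 -m creep '{"xyz":[[0,0,0],[0,0,0],[20,0,0],[35,0,0],[0,0,0]],"spin":[0.165,0.164,0,0,0]}'; python3 - <<'E'
from h import *
rel(.5867,-.0615,.07,.085)
m=ctrl.camera_model('wrist'); im=save('wrist','wrist6')
E
```

```text
time_s: 13.08
ee_pos: [0.527, -0.0666, 0.1864]
eef_rot: [-3.141, 0.001, 0.408]
force: [0.3, -0.2, -0.8]
grip_width: 0.034
time_s: 13.7
ee_pos: [0.5827, -0.0617, 0.1858]
eef_rot: [-3.141, 0.002, 0.085]
force: [-1.0, 0.7, -0.2]
grip_width: 0.0346
t 13.7 pos [582.7 -61.7 185.8] rpy [-3.141e+00  2.000e-03  8.500e-02] q6 1.317 w 34.6
tool shift mm [  4.2   0.2 115.8] spin 0.0003
```

View pics/wrist6.png

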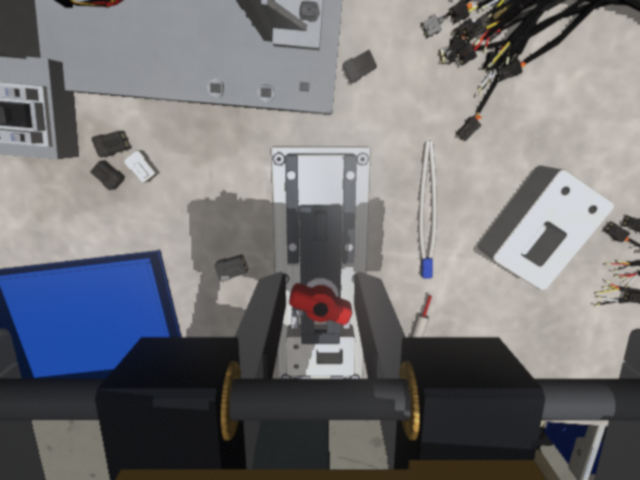

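```bash
python3 -m creep '{"xyz":[[4,0.2,40],[0,0,40],[0,0,25],[0,0,0],[0,0,0]],"spin":[0,0,0,0,0]}'; python3 s.py; python3 - <<'E'
from h import *
save('wrist','wrist7')
E
```

```text
time_s: 14.38
ee_pos: [0.5862, -0.062, 0.0836]
eef_rot: [3.141, -0.001, 0.085]
force: [0.1, 0.1, -0.2]
grip_width: 0.0344
tau6 -0.003 t 14.38 yaw 0.085 q6 1.319 w 34.4 z 83.6 pos [586.2 -62. ] F [ 0.1  0.1 -0.2] M [ 0.031  0.113 -0.029] Ft x,y 0.1 -0.1
```

View pics/wrist7.png

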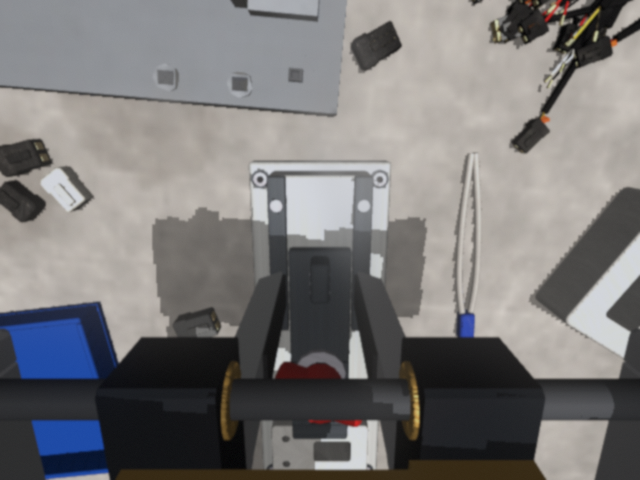

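```bash
python3 - <<'E'
from h import *
m=ctrl.camera_model('wrist')
for v in(258,300): print(ray(m,320,v,.058)*1000)
E
python3 -m creep '{"xyz":[[0,0,8],[0,0,6],[0,0,0],[0,0,0]],"spin":[0,0,0,0]}'; python3 s.py;  python3 -m creep '{"xyz":[[0,0,0],[0,0,0],[0,0,0],[0,0,0]],"spin":[0,0,0,0]}' 5 10; python3 s.py
```

```text
[601.59093271 -60.08064686  58.        ]
[578.941179   -62.00525549  58.        ]
time_s: 14.92
ee_pos: [0.5861, -0.0619, 0.0685]
eef_rot: [3.142, -0.0, 0.085]
force: [0.1, 0.2, 0.4]
grip_width: 0.0339
tau6 -0.000 t 14.93 yaw 0.085 q6 1.319 w 33.9 z 68.5 pos [586.1 -61.9] F [0.1 0.2 0.4] M [-0.017  0.102 -0.104] Ft x,y 0.1 -0.2
time_s: 15.42
ee_pos: [0.5861, -0.0618, 0.0686]
eef_rot: [3.142, -0.0, 0.085]
force: [-0.1, -0.1, 0.6]
grip_width: 0.0098
tau6 0.013 t 15.43 yaw 0.085 q6 1.319 w 9.8 z 68.6 pos [586.1 -61.8] F [-0.1 -0.1  0.6] M [0.    0.189 0.032] Ft x,y -0.1 0.1
```

```bash
python3 -m creep '{"xyz":[[0.7,0,0],[0.7,0,0],[0,0,0]],"spin":[0,0,0]}' 5 20; python3 s.py;  python3 -m creep '{"xyz":[[0.8,0,0],[0.8,0,0]],"spin":[0,0]}'; python3 s.py
```

```text
time_s: 15.8
ee_pos: [0.5874, -0.0617, 0.0685]
eef_rot: [3.142, 0.0, 0.085]
force: [-3.3, -0.2, 5.0]
grip_width: 0.0098
tau6 0.003 t 15.80 yaw 0.085 q6 1.319 w 9.8 z 68.5 pos [587.4 -61.7] F [-3.3 -0.2  5. ] M [-0.067  0.731 -0.017] Ft x,y -3.3 -0.1
time_s: 16.05
ee_pos: [0.5891, -0.0616, 0.0685]
eef_rot: [3.142, 0.0, 0.085]
force: [-5.1, -0.7, 4.6]
grip_width: 0.0099
tau6 -0.006 t 16.05 yaw 0.085 q6 1.320 w 9.9 z 68.5 pos [589.1 -61.6] F [-5.1 -0.7  4.6] M [-0.058  0.95  -0.016] Ft x,y -5.2 0.3
```

```bash
python3 -m creep '{"xyz":[[0,0,-0.4],[0,0,0],[0.5,0,0],[0.5,0,0]],"spin":[0,0,0,0]}'; python3 s.py
```

```text
time_s: 16.55
ee_pos: [0.59, -0.0615, 0.0687]
eef_rot: [-3.142, 0.0, 0.085]
force: [-0.5, -0.5, -2.2]
grip_width: 0.0098
tau6 -0.005 t 16.55 yaw 0.085 q6 1.320 w 9.8 z 68.7 pos [590.  -61.5] F [-0.5 -0.5 -2.2] M [-0.011  0.193 -0.01 ] Ft x,y -0.5 0.5
```

The strap slides with about 0.5 N, so it is free. I'll continue to about 27 mm.

```bash
python3 -m creep '{"xyz":[[2,0,0.1],[2,0,0],[2,0,0],[2,0,0],[2,0,0]],"spin":[0,0,0,0,0]}'; python3 s.py; python3 -m creep '{"xyz":[[3,0,0],[3,0,0],[3,0,0],[2,0,0],[2,0,0]],"spin":[0,0,0,0,0]}'; python3 s.py
```

```text
time_s: 17.18
ee_pos: [0.6001, -0.0606, 0.0687]
eef_rot: [3.142, 0.0, 0.085]
force: [-0.7, 0.7, -2.3]
grip_width: 0.0098
tau6 -0.014 t 17.18 yaw 0.085 q6 1.325 w 9.8 z 68.7 pos [600.1 -60.6] F [-0.7  0.7 -2.3] M [-0.01   0.141  0.027] Ft x,y -0.7 -0.8
time_s: 17.8
ee_pos: [0.6131, -0.0595, 0.0687]
eef_rot: [3.142, 0.0, 0.085]
force: [-0.8, 0.1, -1.7]
grip_width: 0.0102
tau6 -0.013 t 17.80 yaw 0.085 q6 1.330 w 10.2 z 68.7 pos [613.1 -59.5] F [-0.8  0.1 -1.7] M [-0.011  0.169  0.032] Ft x,y -0.8 -0.2
```

```bash
python3 -m creep '{"xyz":[[0,0,0],[0,0,0],[0,0,-20],[0,0,-45],[0,0,-45]],"spin":[0,0,0,0,0]}' 30 20; python3 -m creep '{"xyz":[[-40,0,0],[-40,0,0],[-40,0,0],[-31,0,0],[0,0,0]],"spin":[0,0,0,0,0]}' 62; python3 - <<'E'
from h import *
rel(.4614,-.0722,.04,.085)
save('wrist','wrist8');save('side','side1')
a=cv2.imread('pics/side1.png'); cv2.imwrite('pics/s1c.png',cv2.resize(a[170:320,230:430],None,fx=4,fy=4,interpolation=cv2.INTER_CUBIC))
E
```

```text
time_s: 18.42
ee_pos: [0.6129, -0.0595, 0.1816]
eef_rot: [3.141, -0.001, 0.085]
force: [-0.2, 0.2, 0.0]
grip_width: 0.0302
time_s: 19.05
ee_pos: [0.4617, -0.0725, 0.1805]
eef_rot: [3.141, -0.002, 0.084]
force: [1.6, 0.1, 0.6]
grip_width: 0.0621
t 19.05 pos [461.7 -72.5 180.5] rpy [ 3.141e+00 -2.000e-03  8.400e-02] q6 1.252 w 62.1
tool shift mm [ -0.5  -0.4 140.5] spin -0.0008
```

View pics/wrist8.png

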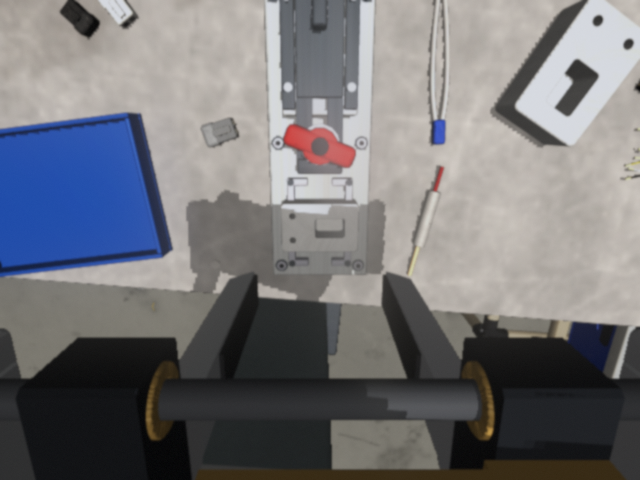

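View pics/s1c.png

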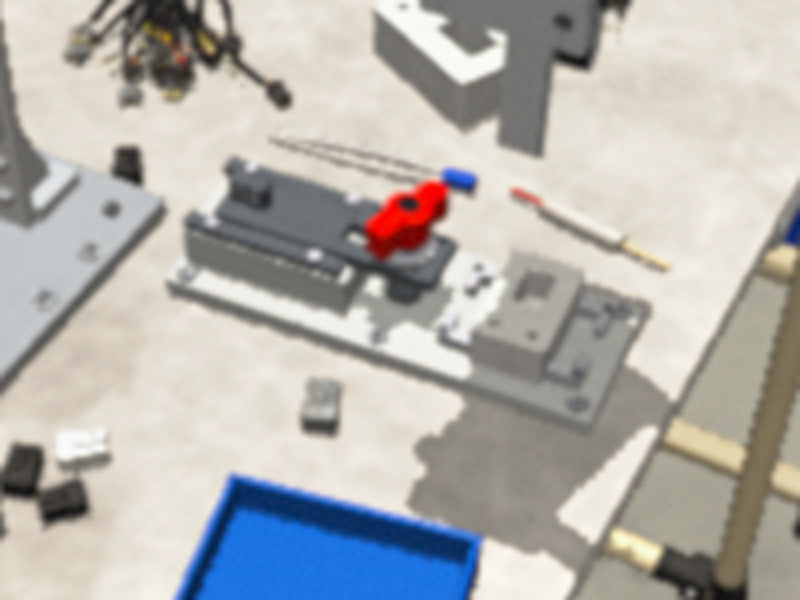

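The strap (nose at about (320,172)) is clear of the block, whose top spans about (282–358, 203–250). I'll check the block centre, then descend.

```bash
python3 - <<'E'
from h import *
m=ctrl.camera_model('wrist')
for u,v in((282,204),(358,204),(282,250),(358,250)): print((ray(m,u,v,.036)*1000).round(1))
E
python3 -m creep '{"xyz":[[-0.3,-0.3,45],[0,0,40],[0,0,20],[0,0,0],[0,0,0]],"spin":[0,0,0,0,0]}'; python3 s.py; python3 -c "
from h import *
save('wrist','wrist9')"
```

```text
[480.2 -40.5  36. ]
[ 485.3 -100.1   36. ]
[442.2 -42.7  36. ]
[ 447.4 -104.4   36. ]
time_s: 19.77
ee_pos: [0.4631, -0.0721, 0.0747]
eef_rot: [3.141, -0.001, 0.085]
force: [0.0, -0.9, 1.0]
grip_width: 0.0618
tau6 0.003 t 19.77 yaw 0.085 q6 1.253 w 61.8 z 74.7 pos [463.1 -72.1] F [ 0.  -0.9  1. ] M [-0.011  0.109  0.07 ] Ft x,y -0.1 0.9
```

View pics/wrist9.png

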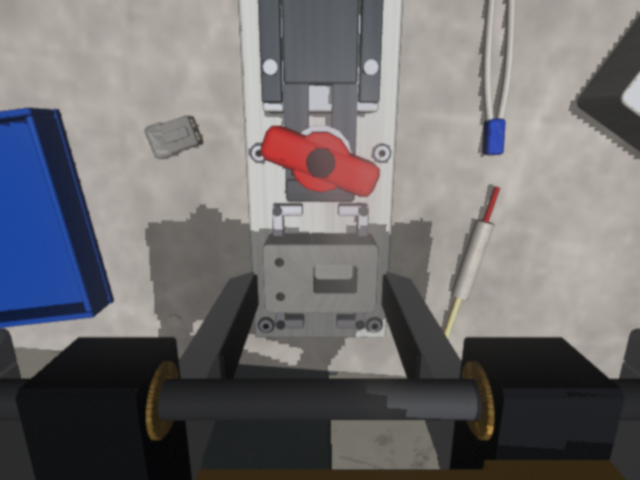

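This doesn't match the text: the block looks wide across the fixture. I'll enlarge and measure before gripping.

```bash
python3 - <<'E'
from h import *
a=cv2.imread('pics/wrist9.png'); cv2.imwrite('pics/w9c.png',cv2.resize(a[100:345,220:420],None,fx=2.45,fy=2.45,interpolation=cv2.INTER_CUBIC)*1)
E
python3 - <<'E'
from h import *
m=ctrl.camera_model('wrist')
for n,u,v,z in(('rl',266,237,.036),('rr',376,235,.036),('fl',263,308,.036),('fr',378,308,.036),('baseL',249,270,.012),('baseR',393,270,.012),('screwL',259,152,.013),('screwR',382,153,.013),('fsL',266,325,.013),('fsR',375,325,.013)): print(n,(ray(m,u,v,z)*1000).round(1))
E
```

```text
rl [483.  -41.5  36. ]
rr [488.9 -98.8  36. ]
fl [442.1 -41.7  36. ]
fr [ 447.4 -105.1   36. ]
baseL [454.3 -29.4  12. ]
baseR [ 461.7 -115.9   12. ]
screwL [524.6 -32.5  13. ]
screwR [ 529.8 -100.3   13. ]
fsL [419.  -41.4  13. ]
fsR [ 424.7 -109.4   13. ]
```

View pics/w9c.png

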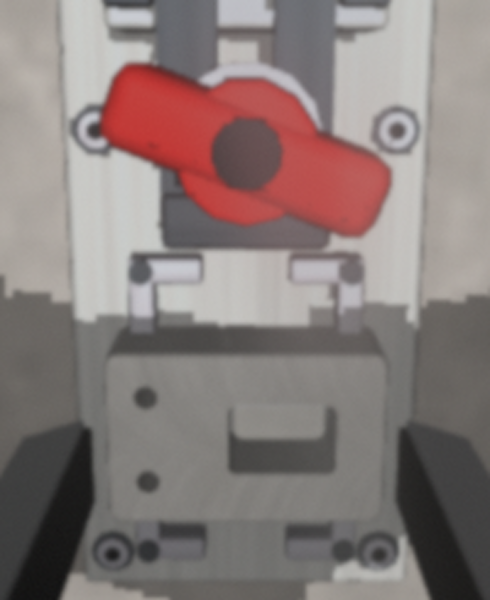

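```bash
python3 - <<'E'
from h import *
th=.085;R=np.array([[np.cos(th),-np.sin(th)],[np.sin(th),np.cos(th)]])
m=ctrl.camera_model('wrist'); print('cam',-np.array(m['R']).T@np.array(m['t']))
o=[('wrist9','wrist',np.array([.4614,-.0722]),(220,100,200,245)),('top0','top',np.array([.4603,-.0738]),(300,220,80,90)),('side0','side',np.array([.4610,-.0728]),(320,200,100,100))]
for f,n,t,(x,y,w,h) in o:
    m=ctrl.camera_model(n); a=cv2.imread(f'pics/{f}.png'); k=500/max(w,h)
    c=cv2.resize(a[y:y+h,x:x+w],None,fx=k,fy=k,interpolation=cv2.INTER_CUBIC)
    for (hx,hy),col in(((.020,.031),(0,255,255)),((.031,.020),(0,255,0))):
        for z in(.012,.036):
            P=np.array([proj(m,[*(R@[sx*hx,sy*hy]+t),z]) for sx,sy in((1,1),(1,-1),(-1,-1),(-1,1))])
            cv2.polylines(c,[((P-[x,y])*k).astype(np.int32)],True,col,1)
    cv2.imwrite(f'pics/ov_{f}.png',c)
E
```

```text
cam [ 0.54060706 -0.06479483  0.23144979]
```

View pics/ov_wrist9.png

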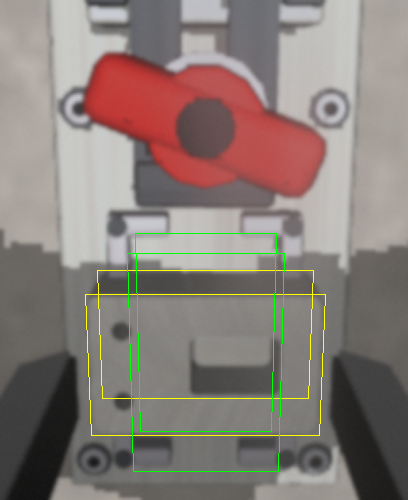

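View pics/ov_top0.png

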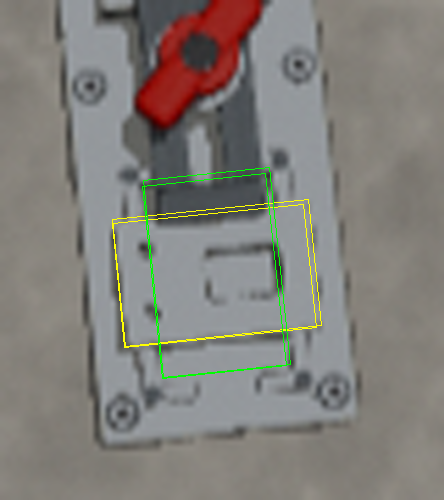

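View pics/ov_side0.png

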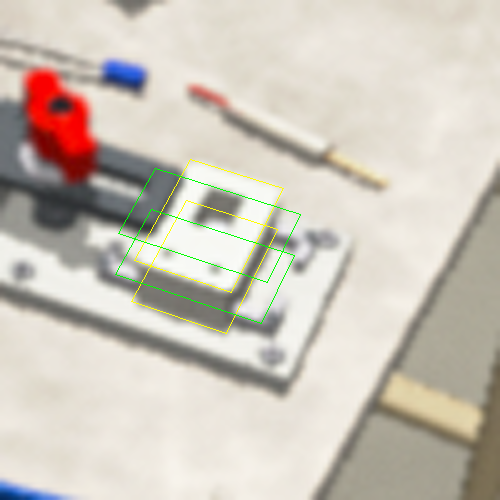

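The overlay shows the visible block is 62 mm across the fixture and 40 mm along it (yellow fits in all three views). The text says the long axis lies along the fixture's x. I'll open wider, descend safely for either case, and let a gentle close measure the width.

```bash
python3 -m creep '{"xyz":[[-1.5,0,0],[0,0,0],[0,0,0],[0,0,15],[0,0,0]],"spin":[0,0,0,0,0]}' 84 6; python3 s.py; python3 -m creep '{"xyz":[[0,0,9],[0,0,9],[0,0,0],[0,0,0]],"spin":[0,0,0,0]}'; python3 s.py; python3 -c "
from h import *
save('wrist','wrist10')"
```

```text
time_s: 20.45
ee_pos: [0.4599, -0.072, 0.0574]
eef_rot: [-3.141, 0.002, 0.085]
force: [-0.4, -0.7, 0.1]
grip_width: 0.084
tau6 0.000 t 20.45 yaw 0.085 q6 1.252 w 84.0 z 57.4 pos [459.9 -72. ] F [-0.4 -0.7  0.1] M [-0.074  0.131 -0.023] Ft x,y -0.5 0.6
time_s: 20.95
ee_pos: [0.4608, -0.0722, 0.0408]
eef_rot: [3.142, -0.0, 0.085]
force: [-0.0, -0.3, -0.9]
grip_width: 0.0837
tau6 -0.000 t 20.95 yaw 0.085 q6 1.252 w 83.7 z 40.8 pos [460.8 -72.2] F [-0.  -0.3 -0.9] M [-0.007  0.199  0.043] Ft x,y -0.1 0.3
```

View pics/wrist10.png

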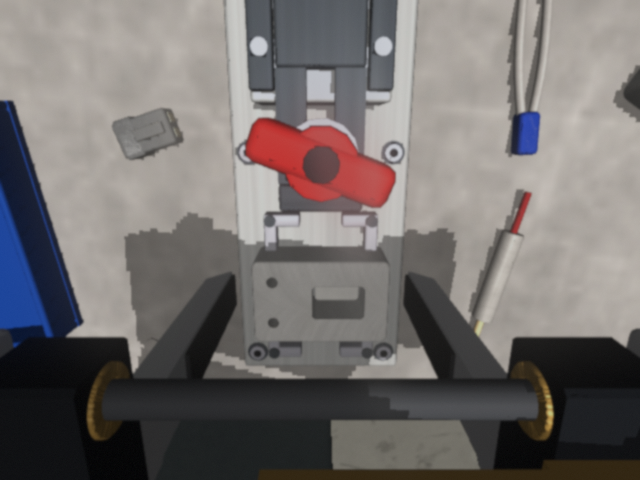

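The fingers straddle the block, which spans (253–389, 250–340). Closing gently.

```bash
python3 -m creep '{"xyz":[[0,0,0],[0,0,0],[0,0,0],[0,0,0],[0,0,0]],"spin":[0,0,0,0,0]}' 30 5; python3 s.py;  python3 -m creep '{"xyz":[[0,0,0],[0,0,0]],"spin":[0,0]}'; python3 s.py
```

```text
time_s: 21.62
ee_pos: [0.4607, -0.0722, 0.0408]
eef_rot: [3.142, -0.0, 0.085]
force: [-0.7, -0.4, 2.2]
grip_width: 0.0619
tau6 0.004 t 21.62 yaw 0.085 q6 1.252 w 61.9 z 40.8 pos [460.7 -72.2] F [-0.7 -0.4  2.2] M [-0.048  0.208  0.024] Ft x,y -0.7 0.3
time_s: 21.88
ee_pos: [0.4607, -0.0722, 0.0409]
eef_rot: [3.142, -0.0, 0.085]
force: [-0.6, -0.0, 4.0]
grip_width: 0.0619
tau6 0.005 t 21.88 yaw 0.085 q6 1.252 w 61.9 z 40.9 pos [460.7 -72.2] F [-0.6 -0.   4. ] M [0.015 0.311 0.016] Ft x,y -0.6 -0.0
```

It stops at 61.9 mm, so the long axis really does lie across the fixture, as seen. I'll firm the grip and test the lift.

```bash
python3 -m creep '{"xyz":[[0,0,0],[0,0,0],[0,0,-1],[0,0,-1],[0,0,0]],"spin":[0,0,0,0,0]}' 30 30; python3 s.py;  python3 -m creep '{"xyz":[[0,0,-3],[0,0,-3],[0,0,-3],[0,0,0]],"spin":[0,0,0,0]}'; python3 s.py
```

```text
time_s: 22.5
ee_pos: [0.4606, -0.0721, 0.0427]
eef_rot: [-3.142, 0.0, 0.085]
force: [0.5, -0.3, -1.3]
grip_width: 0.0616
tau6 -0.042 t 22.50 yaw 0.085 q6 1.252 w 61.6 z 42.7 pos [460.6 -72.1] F [ 0.5 -0.3 -1.3] M [ 0.037 -0.131 -0.082] Ft x,y 0.5 0.3
time_s: 23.0
ee_pos: [0.4606, -0.0722, 0.052]
eef_rot: [3.142, -0.0, 0.085]
force: [1.2, -0.1, -2.2]
grip_width: 0.0615
tau6 -0.000 t 23.00 yaw 0.085 q6 1.252 w 61.5 z 52.0 pos [460.6 -72.2] F [ 1.2 -0.1 -2.2] M [-0.09   0.137  0.069] Ft x,y 1.2 0.2
```

```bash
python3 -m creep '{"xyz":[[0,0,-20],[0,0,-25],[0,0,-20],[0,0,0]],"spin":[0,0,0,0]}'; python3 -c "
from h import *
rel(.4628,.1487,.115,.207)
save('wrist','wrist11')"
```

```text
time_s: 23.5
ee_pos: [0.4611, -0.0723, 0.1176]
eef_rot: [3.141, -0.002, 0.085]
force: [-0.1, 0.2, -2.0]
grip_width: 0.0617
t 23.5 pos [461.1 -72.3 117.6] rpy [ 3.141e+00 -2.000e-03  8.500e-02] q6 1.252 w 61.7
tool shift mm [  20.4 -220.1    2.5] spin -0.1221
```

View pics/wrist11.png

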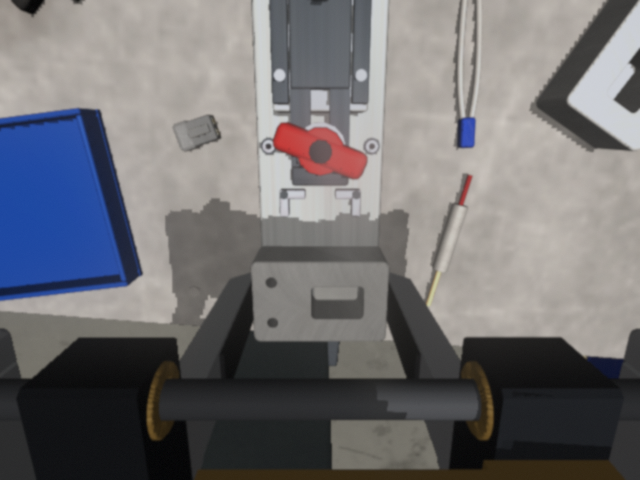

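The block is held level at (320,293). Strap, knob and bystanders are undisturbed. Moving to the tray.

```bash
python3 -m creep '{"xyz":[[4,-44,0],[4,-44,0],[4,-44,0],[4,-44,0],[4,-44,0]],"spin":[0,0,0,0,0]}'; python3 -m creep '{"xyz":[[0,0,0],[0,0,0],[0,0,0],[0,0,0]],"spin":[-0.06,-0.06,0,0]}'; python3 -c "
from h import *
rel(.4628,.1487,.033,.207)
save('wrist','wrist12')"
```

```text
time_s: 24.18
ee_pos: [0.4613, 0.15, 0.1155]
eef_rot: [3.141, 0.002, 0.085]
force: [0.6, -0.2, -1.5]
grip_width: 0.0618
time_s: 24.68
ee_pos: [0.4617, 0.1486, 0.1161]
eef_rot: [3.142, 0.001, 0.203]
force: [-0.7, 0.5, -1.4]
grip_width: 0.0615
t 24.68 pos [461.7 148.6 116.1] rpy [3.142e+00 1.000e-03 2.030e-01] q6 1.603 w 61.5
tool shift mm [ 1.2  0.1 83.1] spin -0.0038
```

View pics/wrist12.png

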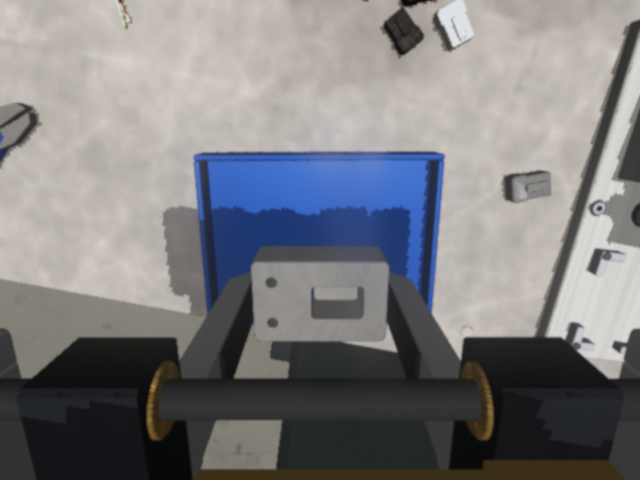

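```bash
python3 - <<'E'
from h import *
m=ctrl.camera_model('wrist'); o=ctrl.get_obs()
th=.205
for u,v in((195,154),(444,153)):
    d=ray(m,u,v,.024)[:2]-np.array(o['ee_pos'])[:2]; print(np.round([d[0]*np.cos(th)+d[1]*np.sin(th),-d[0]*np.sin(th)+d[1]*np.cos(th)],4))
E
python3 -m creep '{"xyz":[[0,0,25],[0,0,25],[0,0,18],[0,0,5],[0,0,0]],"spin":[0,0,0,0,0]}'; python3 s.py
```

```text
[0.0617 0.0793]
[ 0.062  -0.0775]
time_s: 25.35
ee_pos: [0.4621, 0.1487, 0.0439]
eef_rot: [3.142, 0.0, 0.204]
force: [-0.6, 0.3, -1.3]
grip_width: 0.0617
tau6 0.010 t 25.35 yaw 0.204 q6 1.602 w 61.7 z 43.9 pos [462.1 148.7] F [-0.6  0.3 -1.3] M [-0.002  0.158  0.058] Ft x,y -0.5 -0.4
```

```bash
python3 -m creep '{"xyz":[[0,0,4],[0,0,4],[0,0,2],[0,0,0]],"spin":[0,0,0,0]}'>/dev/null; python3 s.py;python3 -m creep '{"xyz":[[0,0,0.5],[0,0,0.5],[0,0,0]],"spin":[0,0,0]}'>/dev/null; python3 s.py; python3 -m creep '{"xyz":[[0,0,0.4],[0,0,0.2],[0,0,0]],"spin":[0,0,0]}'>/dev/null; python3 s.py
```

```text
tau6 0.001 t 25.85 yaw 0.205 q6 1.602 w 61.4 z 33.6 pos [461.9 148.7] F [-0.4  1.1 -1.5] M [-0.079  0.159  0.031] Ft x,y -0.1 -1.2
tau6 -0.008 t 26.23 yaw 0.205 q6 1.602 w 61.9 z 32.9 pos [462.  148.7] F [-0.1 -0.   0.2] M [-0.079  0.206  0.055] Ft x,y -0.1 0.0
tau6 -0.004 t 26.60 yaw 0.205 q6 1.602 w 61.7 z 32.8 pos [462.1 148.7] F [-5.3 -1.1 11. ] M [-0.336  1.086 -0.01 ] Ft x,y -5.5 0.0
```

Touching the floor (11 N contact). I'll hold briefly, let go and retreat.

```bash
python3 -m creep '{"xyz":[[0,0,-0.4],[0,0,0],[0,0,0]],"spin":[0,0,0]}'; python3 s.py; python3 -m creep '{"xyz":[[0,0,0],[0,0,0],[0,0,0],[0,0,0]],"spin":[0,0,0,0]}' 78; python3 -m creep '{"xyz":[[0,0,-20],[0,0,-40],[0,0,-50],[0,0,-40],[0,0,0]],"spin":[0,0,0,0,0]}'; python3 -m creep '{"xyz":[[0,-50,0],[0,-50,0],[0,-50,0],[0,0,0],[0,0,0]],"spin":[0,0,0,0,0]}'; python3 - <<'E'
from h import *
save('top','top2'); save('side','side2'); print(ctrl.get_obs()['force'])
a=cv2.imread('pics/top2.png'); cv2.imwrite('pics/t2c.png',cv2.resize(a[150:320,150:410],None,fx=3,fy=3,interpolation=cv2.INTER_CUBIC))
a=cv2.imread('pics/side2.png'); cv2.imwrite('pics/s2c.png',cv2.resize(a[180:400,230:430],None,fx=2.7,fy=2.7,interpolation=cv2.INTER_CUBIC))
E
```

```text
time_s: 26.98
ee_pos: [0.462, 0.1487, 0.0329]
eef_rot: [3.142, -0.0, 0.205]
force: [-2.7, -2.1, 6.8]
grip_width: 0.0619
tau6 -0.005 t 26.98 yaw 0.205 q6 1.602 w 61.9 z 32.9 pos [462.  148.7] F [-2.7 -2.1  6.8] M [-0.163  0.72   0.061] Ft x,y -3.1 1.5
time_s: 27.48
ee_pos: [0.4619, 0.1487, 0.0325]
eef_rot: [-3.142, 0.0, 0.205]
force: [-0.5, 0.8, 0.1]
grip_width: 0.078
time_s: 28.1
ee_pos: [0.463, 0.149, 0.1853]
eef_rot: [-3.141, -0.005, 0.205]
force: [0.1, -0.8, -0.5]
grip_width: 0.0779
time_s: 28.72
ee_pos: [0.4312, 0.295, 0.1815]
eef_rot: [3.141, 0.002, 0.205]
force: [0.5, -0.4, 0.6]
grip_width: 0.0782
[ 0.20131961 -0.18897836 -0.29473562]
```

View pics/t2c.png

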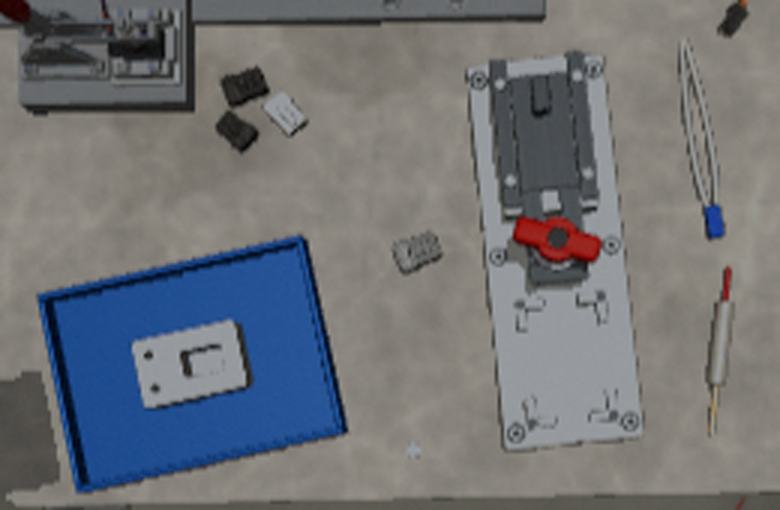

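View pics/s2c.png

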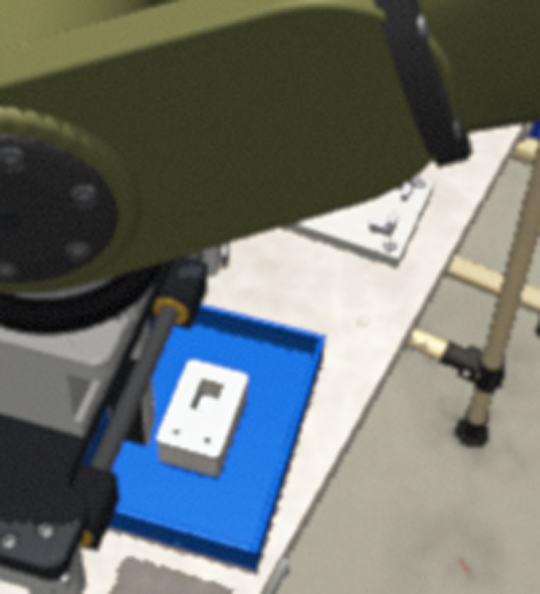

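The block (crop (192,364)) is flat in the middle of the tray. The strap is back with its nose at (557,283), the knob is on its stud, and the bystanders are where they were. The robot is clear and still, so I'm handing in.

```bash
python3 -c "
from station import ctrl
print(ctrl.hand_in())"
```

```text
the job is handed in; nothing more can be done
None
```

The nest block is out of the fixture and lying flat in the middle of the blue tray. I handed the job in at about 29 s of the 72 s; no verdict was reported.

- **Knob:** I turned it about 1.18 rad clockwise over two grasps. Its drag fell from about 0.10 N m to a steady 0.033 N m (thread friction only), compared with spinning free in air. I put the point where the pad let go at 0.6–1.0 rad of turning, so it went roughly 0.2–0.6 rad past it, inside the eighth-turn limit. The moment sensor was noisy, so I could not pin that point down more exactly.
- **Strap:** It slid back 27 mm by its fin. The first few millimetres took 3–5 N because I was pressing down; once I eased off it moved with about 0.5–0.8 N. That puts its front edge at about 44 mm of the fixture's x.
- **Block:** I set it down while gripped, with about 7–11 N of floor contact, then let go and backed off.
- **Last pictures:** They show the strap back, the knob on its stud, and the gauge, tweezers and connector where they were. The wrist force reads about zero.

**Disagreements:**
- **Block direction:** The text says the block's long axis lies along the fixture's x. The pictures, and the 61.9 mm the fingers measured on closing, showed its 62 mm side across the fixture. I therefore gripped it across the 62 mm length, not the 40 mm width.
- **Camera positions:** The top and wrist cameras differed by about 2.5 mm; I used the position felt through the grip.

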